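# Push the stuck plug out of a cork borer

## Task

A rubber plug is stuck inside the cork borer that is clamped upright in the little stand. Take the push rod out of the borer block, slide it down through the borer and press it home by feel, until the plug has dropped into the glass trough and the rod's collar bears firmly on the borer's head (some 10 N, held for half a second; never ram it, 25 N on the borer is too much). Then draw the rod out, stand it back in its hole in the block and let go of it, leaving the trough and the other things where they are.

Things in the scene. Friction and masses are not known exactly. Their poses are not given: they have to be found in the camera images.
- stand: grey clamp stand, fixed; origin at table level under the bore, z up, column on its +x side, clamp knob on its -y side. Base plate 8 mm thick, x -60 to +75, y +-55 mm; column (x 46 to 70 mm) 122 mm high; padded jaws 89 to 117 mm above the table, knob out to y -79 mm. The jaws hold a brass cork borer upright, its bore on this z axis, firm up to about 60 N.
- bore (a point): point on the stand on the bore's axis, 150 mm above the table. How high the borer sits in the jaws differs each time and is not measured: the top of its round head (32 mm wide, 14 mm high, T-bar along the stand's y, 90 mm over its ends) is anywhere from 12 mm below to 12 mm above this point. The bore is 14 mm wide in the head, 12 mm or more below it, open at both ends.
- cutting_edge (a point): point on the stand on the bore's axis, 65 mm above the table; the borer's lower end (cutting edge of the 22 mm tube, always 85 mm below the head's top) is likewise within 12 mm of it in height
- plug_mid (a point): middle of the dark brown rubber plug, a cylinder 13.4 mm across and 18 mm long, upright in the bore, unseen inside the brass tube, held by the springy bore walls. Sliding it down takes some 5 to 17 N; if the rod is off the axis it binds and is pushed sideways as well. It comes free and falls when its top passes the cutting edge.
- trough: open clear glass trough standing loose on the base plate under the bore, 60 x 66 mm and 40 mm high, inner floor 3 mm above its underside; origin at the centre of its underside, z up
- block: light wooden borer block, fixed to the table, 130 (x) x 56 (y) x 45 mm (z); origin at the centre of its underside. Three smaller brass borers stand in its +x half (x +12 to +53 mm), their tops up to 102 mm above the table.
- rod_hole (a point): mouth of the push rod's hole in the block's top (45 mm above the table, at block x -42 mm): 13 mm wide, 37 mm deep, upright, with a small chamfer
- rod_grip (a point): middle of the push rod's blue handle (18 mm across, 45 mm long, upright; z up along the rod). Under the handle a round collar 26 mm across and 5 mm thick; its underside is 27.5 mm below this point. Below it a steel shaft 10 mm across and 87 mm long with a tapered end, 6 mm across at the tip. At the start it stands in its hole with its tip on the hole's bottom. Weight 140 g.
- rod_tip (a point): lower end of the push rod's shaft, 114.5 mm below rod_grip; with the collar on the borer's head it stands 2 mm below the cutting edge
- jar: glass staining jar with purple dye, 62 mm wide, 118 mm high, loose bystander; origin at its underside
- dropper: brown dropper bottle, 38 mm wide, 103 mm high, loose bystander; origin at its underside
- bung_a: brown rubber bung, 33 mm wide, 30 mm high, loose bystander; origin at its underside
There are look-alikes about, which are no part of the job. Leave any green or yellow look-alike of the part that bears rod_grip alone.

How it is judged:
By the outcome, as a careful person would: the job done as asked, in the order asked, and still so for the second after the job is handed in, with the robot touching nothing.
It also fails if it takes over 64 s, if anything falls off the work surface, if the arm or the gripper's body presses on something with over 40 N, if the wrist force passes 120 N, or if a joint passes its speed limit or range.

## Robot

A 6-joint arm with a two-finger parallel gripper is mounted at the origin on a cart in front of the work surface, level with it; the furniture and walls round the work are solid. World frame = base frame: x ahead of the robot, y to its left, z up, the work surface at z = 0. Lengths are in m, angles in degrees, forces in N, time in s.
With the tool pointing down it reaches from about 0.3 to 0.75 m from the base axis. Payload 8.5 kg.
Tool frame: the origin (TCP) lies on the centre line of the jaws, within the pads' length; the fingertips stand 17 mm ahead of it and the grasp point (between the pads) lies 2 mm behind it; z points along the fingers, y is the direction in which the jaws open and shut (so a half turn about z gives the same grasp; the last joint's range is limited). The gripper opens to 85 mm and grips with 20 to 120 N. Pads are 22 mm wide; open, the fingers measure 114 mm over their backs; the gripper's body (76 mm by 85 mm) begins 54 mm behind the grasp point. The pads swing forward as they close: fully open they stand 13 mm farther back than shut.
Start: joints at [-77.309, 21.807, 74.336, -0, 83.858, -12.336], TCP at [0.233, -0.498, 0.248] pointing down, gripper open.
Joint ranges: [-178.18, 178.18], [-50.72, 133.34], [12.68, 142.11], [-81.47, 261.47], [9.98, 163.14], [-165.26, 165.26]. Speed limits (degrees/s): [136.94, 136.94, 180, 180, 180, 180].

## Interface

Orientations are given as a 3x3 rotation matrix whose columns are the frame's x, y, z axes.
In Python, from rig import env, imaging, close_job gives the robot as it stands.
- The arm moves only by the tool step_arm, never from a script. Its argument "steps" is one flat list of numbers, 7 for each row, row after row: the opening, from 0 (shut) to 1 (fully open), then the shift along the tool's x, y, z as a fraction of full scale, then the turn, a rotation vector about the tool's x, y, z as a fraction of full scale. A call has 1 to 10 rows; each row is the pose to reach, as a shift and turn from the pose commanded when the call began, along the tool's axes at that moment; what a row does not reach only later rows make up. Full scale, the value 1, is 0.3 m for a shift and 45 degrees for a turn. A row lasts 1/10 s, in which the tool goes at most 50 mm and 8.59 degrees, less where a joint would pass 70% of its speed; a pose out of reach is approached as far as the arm can. A call with a number of a shift or a turn outside -1 to 1 is refused whole. A call with a gripper value outside its range is refused whole. The fingers move at their own pace and stop on an object; "grip_force" is the grip in N (left out, the last holds). Time passes only in rows, so rows that repeat a pose let the fingers close. It gives the time, the measured TCP pose, the force and the opening at its end, in the units of the state.
- env.observe(): the state, without advancing time (a new reading comes with each control period).
- imaging.get_image(name): name is "side" or "top"; returns (picture, depth): 420x560x3 uint8, blue, green, red; 420x560 float32, m along the optical axis (not along the pixel's ray), 0 where there is no reading.
- imaging.get_calibration(name): a dict with "camera_matrix" (3x3 intrinsics, pixels), "k1" (the pictures are not rectified: a ray, as slopes to the right and down, at radius r is drawn at 1 + k1 r^2 times it, then the intrinsics apply), "world_from_camera" (4x4, takes a point from camera to world coordinates). Camera axes: x right, y down, z forward; pixel columns grow to the right and rows downward; lengths in m; the calibration is good to about 2 mm. A picture is of the moment at which its call begins. get_calibration takes no time and is no camera call.
- close_job(): hands the job in, once; it reports no verdict.
Trained networks look in the newest picture that a camera, given by its name, has taken for a name from the list of things; names that differ only in an ending like _2 or _b are one class to them, and where a whole thing is asked for, a point or a joint stands for the part that bears it (a point fixed in the world has none). Each returns a list of dicts, best first, with "score" (0 to 1); they miss things now and then, are a little off and sometimes report something else, mostly with a low value. They report only what shows in the picture. A call takes as long as a camera call. They do not tell look-alikes from the thing itself.
- imaging.spot_in(camera, target): "pixel" ([column, row] in pixels, amid what is visible of it).
- imaging.regions_of(camera, target): "mask" (420x560 bool, what is visible of it) and "pixel" ([column, row] in pixels, amid what is visible of it).
- imaging.pinpoint(camera, target): "pixel" ([column, row] in pixels: a listed point, or the origin of a listed thing).
The state is a dict: "time_s": time; "q": joint angles; "qvel": joint speeds; "joint_efforts": joint torques, N m; "position": TCP position; "tool_rot": TCP orientation; "ft_force": force on the tool from outside, world axes, zero at the start; "wrist_torque": the same for the moment, N m; "grip_width": finger opening in m.
Only numpy, scipy, OpenCV 4.12 (cv2) and the standard library are available. Lean on these libraries where they do the work, as an engineer would, in place of code of your own. Each camera call takes 0.05 s, during which the arm holds its last target.

## Working session

There is one attempt and no reset: what is moved stays moved. The work goes in short steps, Python scripts to look and compute and a tool call to move; the robot and the scene stay as the last step left them, time stands still between calls to the robot, and variables do not carry over. Pictures are saved under pics/ and viewed, and the job is handed in when it is done.

Besides the shell and the picture viewer there is one more tool, called after "Emit:" as name(argument=value, ...) on one line, values as JSON. step_arm: Moves the arm, as the interface text tells. Shift numbers are shares of 0.3 m and turn numbers shares of 45 degrees, none past 1 either way. Its arguments: {"type":"object","properties":{"steps":{"type":"array","items":{"type":"number"}},"grip_force":{"type":"number"}},"required":["steps"]}

```bash
ls; mkdir -p pics; cat > h.py <<'E'
import numpy as np,cv2
from rig import env,imaging,close_job
def snap(cam,fn=None):
    p,d=imaging.get_image(cam)
    if fn: cv2.imwrite('pics/'+fn,p)
    return p,d
def ray(cam,px):
    c=imaging.get_calibration(cam);K=np.array(c['camera_matrix']);k1=c['k1']
    x=(px[0]-K[0,2])/K[0,0];y=(px[1]-K[1,2])/K[1,1]
    rd=np.hypot(x,y);r=rd
    for _ in range(30): r=rd/(1+k1*r*r)
    s=r/rd if rd>0 else 1
    T=np.array(c['world_from_camera'])
    return T[:3,3],T[:3,:3]@np.array([x*s,y*s,1.])
def at_z(cam,px,z):
    o,d=ray(cam,px);return o+d*(z-o[2])/d[2]
def at_d(cam,px,dep):
    o,d=ray(cam,px);return o+d*dep
def proj(cam,P):
    c=imaging.get_calibration(cam);K=np.array(c['camera_matrix']);T=np.array(c['world_from_camera'])
    q=T[:3,:3].T@(np.array(P)-T[:3,3]);x,y=q[:2]/q[2];f=1+c['k1']*(x*x+y*y)
    return np.array([K[0,0]*x*f+K[0,2],K[1,1]*y*f+K[1,2]])
def tri(ca,pa,cb,pb):
    o1,d1=ray(ca,pa);o2,d2=ray(cb,pb)
    A=np.stack([d1,-d2],1);t=np.linalg.lstsq(A,o2-o1,rcond=None)[0]
    a=o1+d1*t[0];b=o2+d2*t[1];return (a+b)/2,np.linalg.norm(a-b)
E
python3 - <<'E'
from h import *
np.set_printoptions(precision=4,suppress=True)
for c in('side','top'):
    snap(c,c+'0.png')
    k=imaging.get_calibration(c);print(c,np.array(k['world_from_camera']),np.array(k['camera_matrix'])[0],k['k1'])
    for t in('rod_grip','rod_hole','bore','stand','trough','block'):
        print(t,[(np.round(r['pixel'],1),round(r['score'],2)) for r in imaging.pinpoint(c,t)])
s=env.observe();print(s)
E
```

```text
pics
side [[-0.996  -0.0668  0.06    0.4256]
 [-0.0889  0.6437 -0.7601  0.6994]
 [ 0.0121 -0.7624 -0.647   0.7163]
 [ 0.      0.      0.      1.    ]] [421.736    0.     275.9433] 0.00018842435340567115
rod_grip [(array([324.4, 185.2]), 0.82), (array([277.8, 161. ]), 0.5)]
rod_hole [(array([259.1, 302.3]), 0.73), (array([292.1, 203.1]), 0.67)]
bore [(array([256.8, 255.3]), 0.72)]
stand [(array([258.1, 307.2]), 0.8)]
trough [(array([258. , 305.1]), 0.58)]
block [(array([273.1, 214.7]), 0.69)]
top [[ 0.0228 -0.9785  0.2048  0.1545]
 [-0.9997 -0.0213  0.0092  0.005 ]
 [-0.0046 -0.205  -0.9788  1.6132]
 [ 0.      0.      0.      1.    ]] [536.9095   0.     280.8114] 0.035305035188880424
rod_grip [(array([232.6, 197.2]), 0.7), (array([361.7, 202.1]), 0.66), (array([333.3, 214.1]), 0.61), (array([327.4, 242.8]), 0.59)]
rod_hole [(array([332.7, 218.2]), 0.81)]
bore [(array([229.5, 192.6]), 0.9)]
stand [(array([234.9, 202.7]), 0.62)]
trough [(array([234.3, 203.2]), 0.56)]
block [(array([333.4, 206.3]), 0.83)]
{'time_s': 0.7, 'q': array([-77.3092,  21.8055,  74.3369,   0.0006,  83.8595, -12.3374]), 'qvel': array([-0.0658,  0.0071, -0.0077, -0.0374, -0.0212, -0.0323]), 'joint_efforts': array([ -0.001 , -44.8248, -23.1435,  -0.0002,   0.0007,  -0.    ]), 'position': array([ 0.2327, -0.4983,  0.2483]), 'tool_rot': array([[ 0.9061,  0.4231,  0.    ],
       [ 0.4231, -0.9061,  0.    ],
       [ 0.    , -0.    , -1.    ]]), 'ft_force': array([0.2995, 0.0067, 0.151 ]), 'wrist_torque': array([-0.0629, -0.0426,  0.0637]), 'grip_width': 0.08569930294265979}
```

View pics/side0.png

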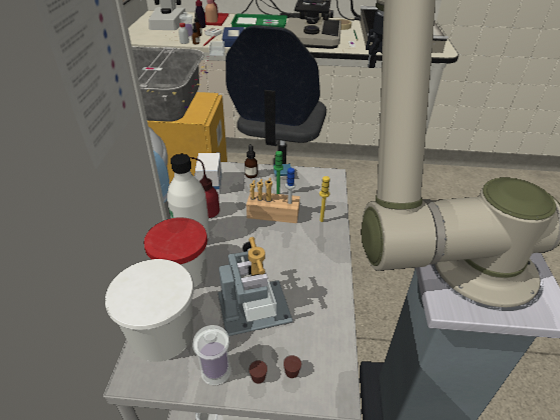

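View pics/top0.png

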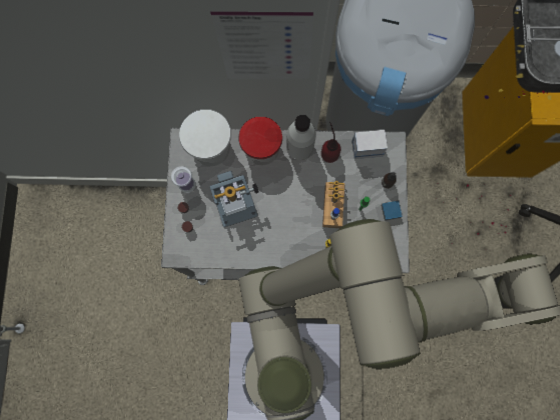

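```bash
python3 - <<'E'
import cv2
a=cv2.imread('pics/side0.png')[110:330,180:400];b=cv2.imread('pics/top0.png')[150:270,200:400]
cv2.imwrite('pics/side0z.png',cv2.resize(a,None,fx=2.7,fy=2.7,interpolation=2));cv2.imwrite('pics/top0z.png',cv2.resize(b,None,fx=4,fy=4,interpolation=2))
E
```

```text
(no output)
```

View pics/side0z.png

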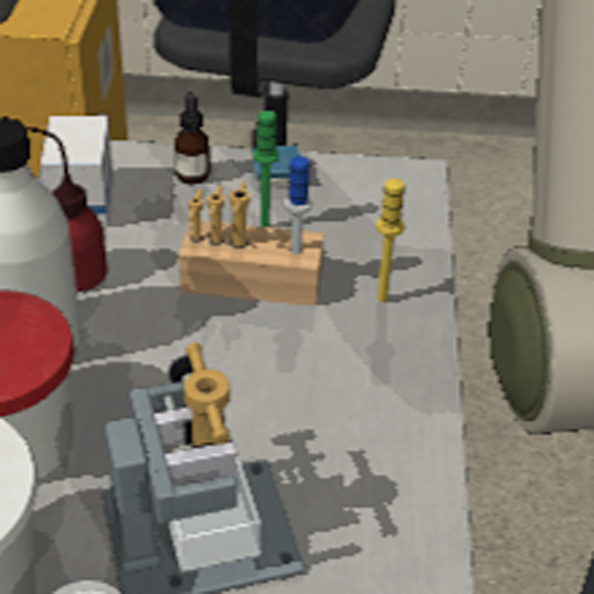

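View pics/top0z.png

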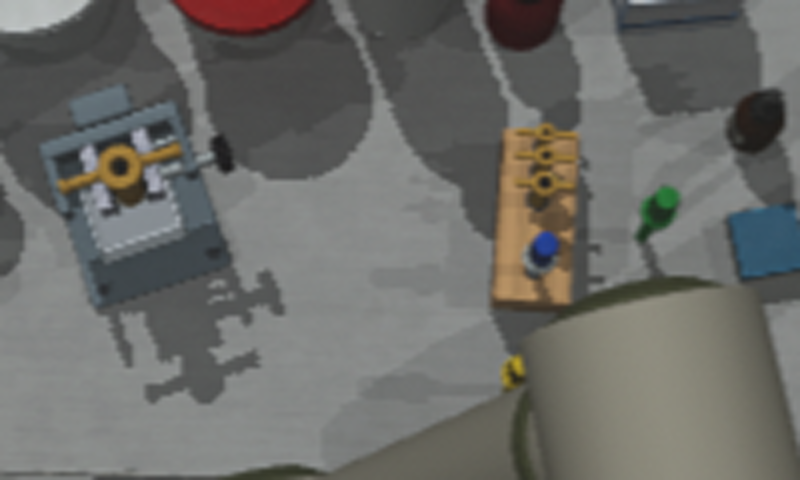

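The blue-handled rod in the block, side (290,176) and top (336,211), is the one to use. The green rod, side (278,160), and the yellow rod, side (325,195), are look-alikes. The borer head is at side (257,254) and top (230,192). Next I measure them.

```bash
python3 - <<'E'
from h import *
np.set_printoptions(precision=4,suppress=True)
I={c:snap(c) for c in('side','top')}
# blue handle
pix={}
for c,(x0,x1,y0,y1) in {'side':(280,300,165,192),'top':(328,345,202,222)}.items():
    hsv=cv2.cvtColor(I[c][0],cv2.COLOR_BGR2HSV);m=np.zeros(hsv.shape[:2],bool)
    w=cv2.inRange(hsv,(105,130,40),(130,255,255))>0;m[y0:y1,x0:x1]=w[y0:y1,x0:x1]
    ys,xs=np.nonzero(m);pix[c]=(xs.mean(),ys.mean());print(c,pix[c],m.sum(),ys.min(),ys.max(),xs.min(),xs.max())
    pts=np.array([at_d(c,(x,y),I[c][1][y,x]) for x,y in zip(xs,ys)]);print('depth pts med',np.median(pts,0),pts.min(0),pts.max(0), 'at z.1225',at_z(c,pix[c],.1225))
print('tri',tri('side',pix['side'],'top',pix['top']))
# borer head: brass mask
for c,(x0,x1,y0,y1) in {'side':(240,275,235,275),'top':(212,250,180,205)}.items():
    hsv=cv2.cvtColor(I[c][0],cv2.COLOR_BGR2HSV)
    w=cv2.inRange(hsv,(12,100,90),(28,255,255))>0;m=np.zeros_like(w);m[y0:y1,x0:x1]=w[y0:y1,x0:x1]
    ys,xs=np.nonzero(m)
    pts=np.array([at_d(c,(x,y),I[c][1][y,x]) for x,y in zip(xs,ys)])
    print(c,m.sum(),'z pct',np.percentile(pts[:,2],[5,25,50,75,90,95,98,100]))
    top=pts[pts[:,2]>np.percentile(pts[:,2],90)-.004]; print(' top',np.median(top,0),top.min(0),top.max(0))
# block top & table depth check
for c,p in (('top',(300,240)),('side',(330,260)),('side',(265,202)),('top',(334,190))):
    print(c,p,at_d(c,p,I[c][1][p[1],p[0]]))
for t in('rod_hole','block','bore','stand','cutting_edge','trough'):
    z={'rod_hole':.045,'bore':.15,'cutting_edge':.065,'trough':.008}.get(t,0)
    for c in I:
        print(t,c,[(at_z(c,r['pixel'],z),round(r['score'],2)) for r in imaging.pinpoint(c,t)])
E
```

```text
side (np.float64(290.1810344827586), np.float64(176.04310344827587)) 116 167 185 287 294
depth pts med [ 0.4581 -0.1285  0.1298] [ 0.4507 -0.3422  0.0009] [ 0.4674 -0.1242  0.1483] at z.1225 [ 0.4585 -0.1385  0.1225]
top (np.float64(335.9230769230769), np.float64(210.76923076923077)) 26 208 213 333 338
depth pts med [ 0.4579 -0.1353  0.1446] [ 0.4524 -0.141   0.1384] [ 0.467  -0.1265  0.1549] at z.1225 [ 0.4632 -0.1372  0.1225]
tri (array([ 0.4606, -0.1367,  0.1244]), np.float64(0.004446376538222317))
side 414 z pct [0.1204 0.1547 0.1592 0.1619 0.163  0.1637 0.1642 0.7163]
 top [0.5016 0.1678 0.1617] [0.4256 0.1219 0.159 ] [0.5196 0.6994 0.7163]
top 135 z pct [0.1544 0.1577 0.161  0.1631 0.1655 0.1666 0.1698 1.6132]
 top [0.4999 0.1654 0.1634] [0.1545 0.005  0.1616] [0.5197 0.2021 1.6132]
top (300, 240) [ 0.396  -0.0403 -0.0019]
side (330, 260) [0.3523 0.0177 0.0037]
side (265, 202) [ 0.519  -0.1265  0.0462]
top (334, 190) [ 0.5311 -0.1343  0.0925]
rod_hole side [(array([ 0.4543, -0.1234,  0.045 ]), 0.56), (array([ 0.4649, -0.2436,  0.045 ]), 0.42)]
rod_hole top [(array([ 0.4546, -0.1318,  0.045 ]), 0.89)]
block side [(array([ 0.5007, -0.141 ,  0.    ]), 0.72)]
block top [(array([ 0.5067, -0.1377,  0.    ]), 0.78)]
bore side [(array([0.5043, 0.166 , 0.15  ]), 0.89)]
bore top [(array([0.5024, 0.1654, 0.15  ]), 0.98)]
stand side [(array([0.5011, 0.1613, 0.    ]), 0.7)]
stand top [(array([0.5006, 0.1714, 0.    ]), 0.59)]
cutting_edge side [(array([0.5053, 0.1572, 0.065 ]), 0.59)]
cutting_edge top [(array([0.5117, 0.169 , 0.065 ]), 0.69)]
trough side [(array([0.5048, 0.1604, 0.008 ]), 0.84)]
trough top [(array([0.5091, 0.1655, 0.008 ]), 0.71)]
```

```bash
python3 - <<'E'
import cv2
a=cv2.imread('pics/side0.png')[230:280,235:285];b=cv2.imread('pics/top0.png')[175:215,205:260]
cv2.imwrite('pics/sz.png',cv2.resize(a,None,fx=12,fy=12,interpolation=0));cv2.imwrite('pics/tz.png',cv2.resize(b,None,fx=12,fy=12,interpolation=0))
E
```

```text
(no output)
```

View pics/sz.png

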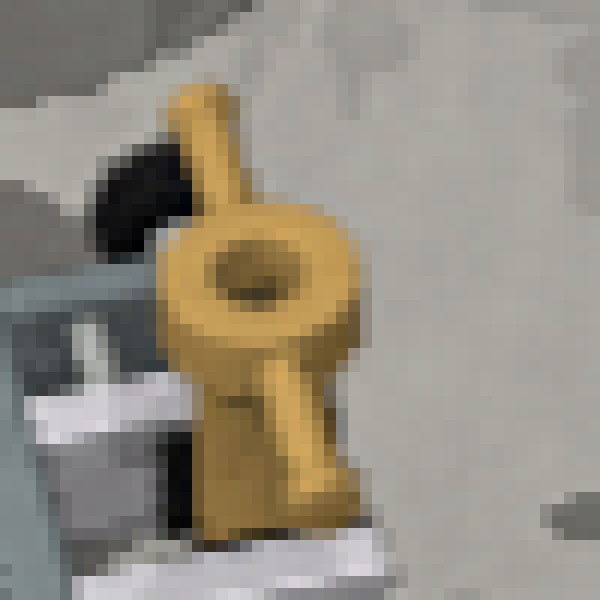

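View pics/tz.png

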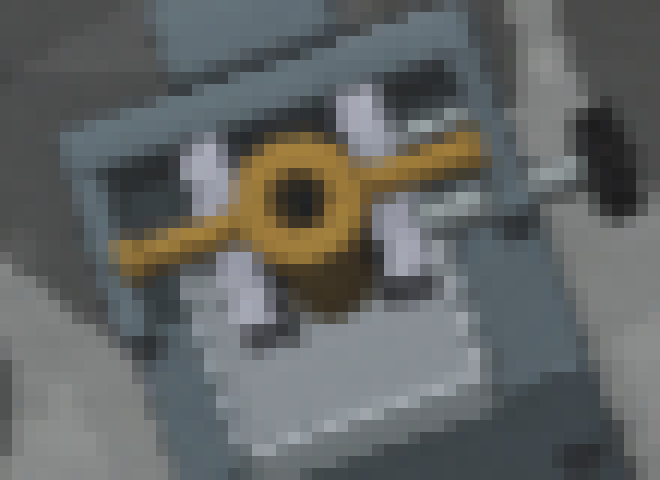

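```bash
python3 - <<'E'
from h import *
np.set_printoptions(precision=4,suppress=True)
print('bore tri',tri('side',(256.1,252.2),'top',(229.6,190.9)))
for c,p in(('side',(256.1,252.2)),('top',(229.6,190.9))): print(at_z(c,p,.162))
for c in('side','top'):
    print(c,'yellow/green',[ (np.round(at_z(c,p,.1225),3)) for p in ({'side':[(325,188),(278.5,158)],'top':[(328,243),(365.5,201)]}[c])])
# tall-ness: top camera depth of region max heights near path
p,d=snap('top')
h=[]
for y in range(100,280,3):
    for x in range(160,420,3):
        if d[y,x]>0:
            P=at_d('top',(x,y),d[y,x]); h.append((*P,x,y))
h=np.array(h);h=h[(h[:,2]>.13)&(h[:,2]<.6)&(h[:,0]>.3)]
print(h[np.argsort(h[:,3])][::4])
E
```

```text
bore tri (array([0.5042, 0.1623, 0.1613]), np.float64(0.0019098198210449717))
[0.5031 0.1632 0.162 ]
[0.505  0.1621 0.162 ]
side yellow/green [array([ 0.374, -0.099,  0.123]), array([ 0.493, -0.215,  0.123])]
top yellow/green [array([ 0.371, -0.115,  0.123]), array([ 0.493, -0.221,  0.123])]Traceback (most recent call last):
  File "<stdin>", line 13, in <module>
  File "h.py", line 18, in at_d
    o,d=ray(cam,px);return o+d*dep
        ~~~^^^^^^^^
  File "h.py", line 8, in ray
    c=imaging.get_calibration(cam);K=np.array(c['camera_matrix']);k1=c['k1']
ValueError: time passes only in moves, steps and waits
```

Emit:
step_arm(steps=[0.55, 0.6, -0.386, 0, 0, 0, 0.556, 0.55, 0.6, -0.386, 0, 0, 0, 0.556, 0.55, 0.6, -0.386, 0, 0, 0, 0.556, 0.55, 0.6, -0.386, 0, 0, 0, 0.556, 0.55, 0.6, -0.386, 0, 0, 0, 0.556, 0.55, 0.6, -0.386, 0, 0, 0, 0.556], grip_force=100)

```text
time_s: 2.05
position: [0.3477, -0.3154, 0.2487]
tool_rot: [[1.0, 0.004, 0.0], [0.004, -1.0, -0.0], [0.0, 0.0, -1.0]]
ft_force: [-0.2, -0.8, 0.3]
grip_width: 0.0473
```

Emit:
step_arm(steps=[0.55, 0.375, -0.597, 0.16, 0, 0, 0, 0.55, 0.375, -0.597, 0.16, 0, 0, 0, 0.55, 0.375, -0.597, 0.16, 0, 0, 0, 0.55, 0.375, -0.597, 0.16, 0, 0, 0, 0.55, 0.375, -0.597, 0.16, 0, 0, 0, 0.55, 0.375, -0.597, 0.16, 0, 0, 0, 0.55, 0.375, -0.597, 0.16, 0, 0, 0])

```text
time_s: 2.75
position: [0.4592, -0.1392, 0.2004]
tool_rot: [[1.0, -0.0, -0.0], [-0.0, -1.0, -0.0], [-0.0, 0.0, -1.0]]
ft_force: [-0.8, 0.1, 0.3]
grip_width: 0.047
```

```bash
python3 - <<'E'
from h import *
s=env.observe();print(s['time_s'],s['position'],s['tool_rot'],s['ft_force'])
p,d=snap('side');q,e=snap('top')
a=p[100:240,220:380];b=q[150:270,260:420]
cv2.imwrite('pics/a1.png',np.vstack([cv2.resize(a,(480,420//1),interpolation=2)[:300*2],]))
cv2.imwrite('pics/b1.png',cv2.resize(b,None,fx=4,fy=4,interpolation=2))
E
```

```text
2.75 [ 0.45922757 -0.13922301  0.20035158] [[ 9.99999995e-01 -8.03679378e-05 -6.16864400e-05]
 [-8.03965261e-05 -9.99999889e-01 -4.63582661e-04]
 [-6.16491760e-05  4.63587618e-04 -9.99999891e-01]] [-0.78496316  0.06104798  0.33509693]
```

View pics/a1.png

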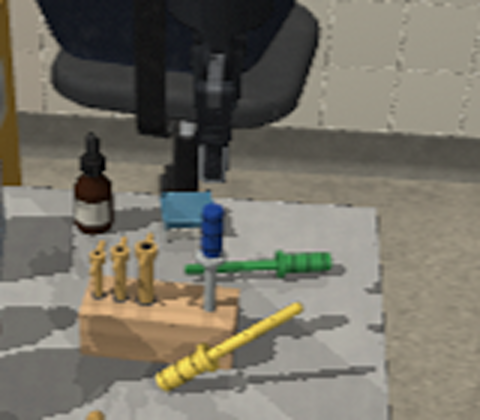

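View pics/b1.png

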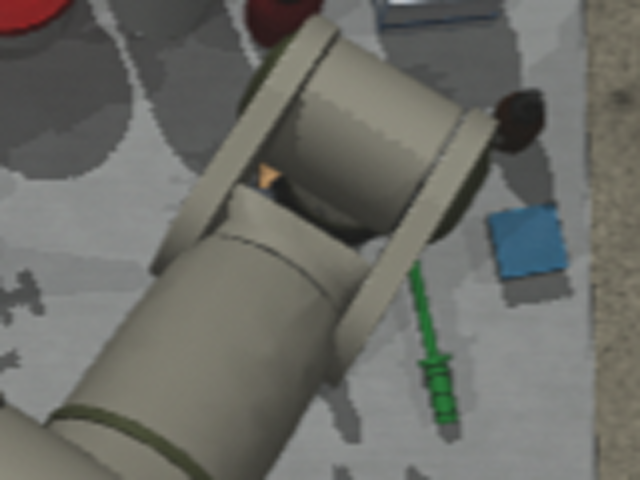

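The view shows both look-alike rods have toppled on their own: yellow now lies in front of the block and green behind it. The arm was well above them. The blue rod is still upright under the gripper, so I descend.

Emit:
step_arm(steps=[0.55, 0.003, -0.008, 0.1, 0, 0, 0, 0.55, 0.003, -0.008, 0.2, 0, 0, 0, 0.55, 0.003, -0.008, 0.25, 0, 0, 0, 0.55, 0.003, -0.008, 0.26, 0, 0, 0, 0.55, 0.003, -0.008, 0.26, 0, 0, 0])

```text
time_s: 3.35
position: [0.4601, -0.1367, 0.1226]
tool_rot: [[1.0, -0.001, 0.0], [-0.001, -1.0, -0.0], [0.0, 0.0, -1.0]]
ft_force: [-0.3, -1.3, -0.1]
grip_width: 0.0472
```

```bash
python3 - <<'E'
from h import *
p,d=snap('side')
a=p[120:240,220:380]
cv2.imwrite('pics/a2.png',cv2.resize(a,None,fx=5,fy=5,interpolation=2))
E
```

```text
(no output)
```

View pics/a2.png

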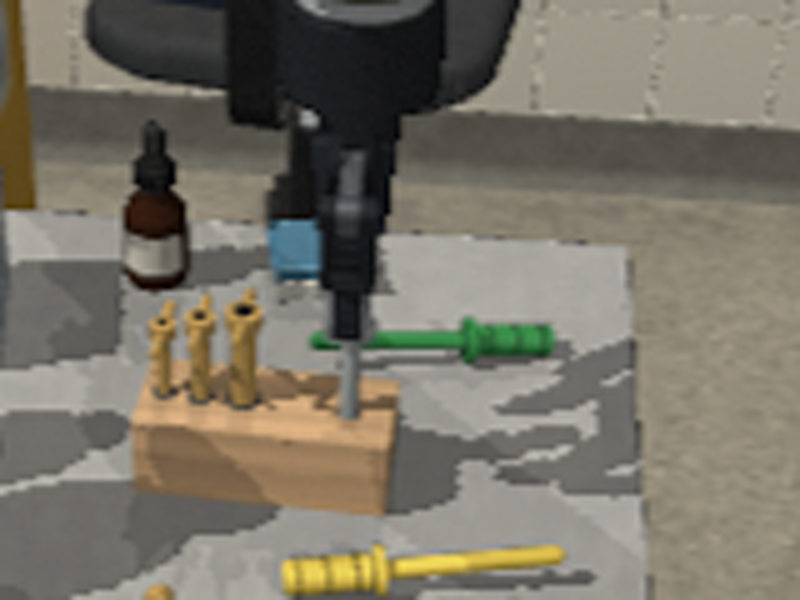

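Emit:
step_arm(steps=[0, 0, 0, 0, 0, 0, 0, 0, 0, 0, 0, 0, 0, 0, 0, 0, 0, 0, 0, 0, 0, 0, 0, 0, 0, 0, 0, 0], grip_force=100)

```text
time_s: 3.8
position: [0.4606, -0.136, 0.1232]
tool_rot: [[1.0, 0.0, 0.002], [0.0, -1.0, -0.001], [0.002, 0.001, -1.0]]
ft_force: [-0.6, 0.3, 5.8]
grip_width: 0.0161
```

```bash
python3 - <<'E'
from h import *
print(env.observe()['grip_width'],env.observe()['time_s'])
p,d=snap('side','s3.png')
E
```

```text
0.01608031826615275 3.8
```

View pics/s3.png

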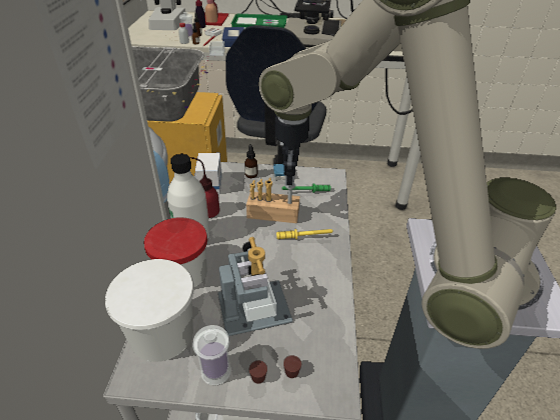

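Emit:
step_arm(steps=[0, 0, 0, -0.1, 0, 0, 0, 0, 0, 0, -0.2, 0, 0, 0, 0, 0, 0, -0.35, 0, 0, 0, 0, 0, 0, -0.5, 0, 0, 0, 0, 0, 0, -0.6, 0, 0, 0, 0, 0, 0, -0.6, 0, 0, 0])

```text
time_s: 4.45
position: [0.461, -0.1361, 0.3064]
tool_rot: [[1.0, 0.0, 0.007], [0.0, -1.0, -0.004], [0.007, 0.004, -1.0]]
ft_force: [-0.6, 0.2, -1.9]
grip_width: 0.0159
```

```bash
python3 - <<'E'
from h import *
s=env.observe();print(s['position'],s['ft_force'],s['grip_width'],s['wrist_torque'],s['time_s'])
p,d=snap('side');q,e=snap('top','t4.png')
cv2.imwrite('pics/a4.png',cv2.resize(p[60:260,220:380],None,fx=3,fy=3,interpolation=2))
E
```

```text
[ 0.4610322  -0.13614091  0.30640197] [-0.57119259  0.24252199 -1.92962372] 0.01589225349987303 [-0.00612196  0.00890211 -0.02358665] 4.45
```

View pics/a4.png

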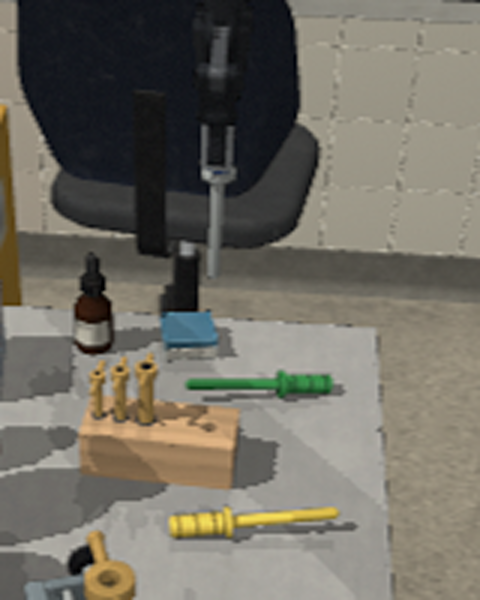

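Emit:
step_arm(steps=[0, 0.144, -0.995, 0, 0, 0, 0, 0, 0.144, -0.995, 0, 0, 0, 0, 0, 0.144, -0.995, 0, 0, 0, 0, 0, 0.144, -0.995, 0, 0, 0, 0, 0, 0.144, -0.995, 0, 0, 0, 0, 0, 0.144, -0.995, 0, 0, 0, 0, 0, 0.144, -0.995, 0, 0, 0, 0, 0, 0.144, -0.995, 0, 0, 0, 0, 0, 0.144, -0.995, 0, 0, 0, 0, 0, 0.144, -0.995, 0, 0, 0, 0])

```text
time_s: 5.55
position: [0.5033, 0.1614, 0.3019]
tool_rot: [[1.0, -0.002, -0.001], [-0.002, -1.0, -0.0], [-0.001, 0.0, -1.0]]
ft_force: [0.3, 0.4, -0.9]
grip_width: 0.0158
```

```bash
python3 - <<'E'
from h import *
s=env.observe();print(s['position'],s['tool_rot'],s['ft_force'],s['grip_width'],s['wrist_torque'],s['time_s'])
p,d=snap('side','s5.png');q,e=snap('top','t5.png')
cv2.imwrite('pics/a5.png',cv2.resize(p[160:300,200:320],None,fx=5,fy=5,interpolation=2)[:600])
cv2.imwrite('pics/b5.png',cv2.resize(q[150:250,180:300],None,fx=5,fy=5,interpolation=2))
E
```

```text
[0.50329235 0.16143886 0.30193433] [[ 9.99997832e-01 -1.88113124e-03 -8.93379799e-04]
 [-1.88138345e-03 -9.99998191e-01 -2.81559878e-04]
 [-8.92848531e-04  2.83240057e-04 -9.99999561e-01]] [ 0.30671719  0.40376353 -0.93368964] 0.015770288430657142 [0.00544305 0.00881579 0.0181448 ] 5.55
```

View pics/a5.png

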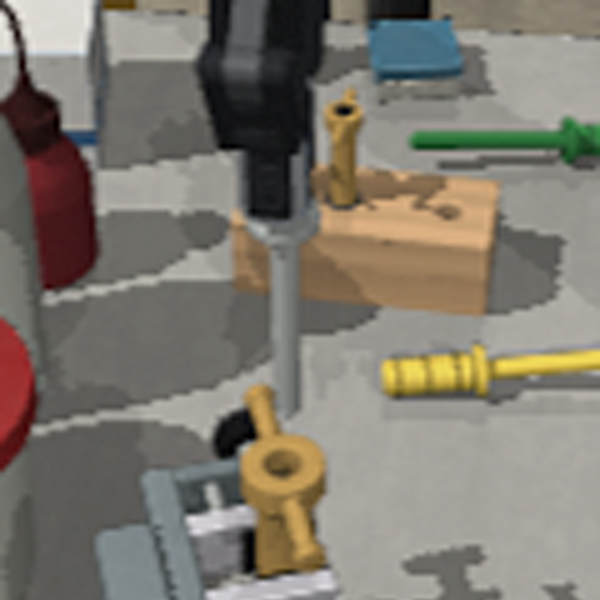

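View pics/b5.png

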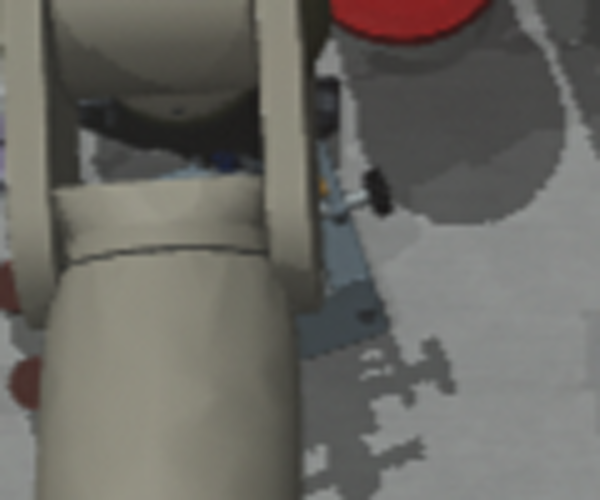

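```bash
python3 - <<'E'
from h import *
np.set_printoptions(precision=2,suppress=True)
p=cv2.imread('pics/s5.png');d=None
g=cv2.cvtColor(p,cv2.COLOR_BGR2GRAY).astype(float)
for r in range(204,246,2): print(r,g[r,248:267].astype(int))
cv2.imwrite('pics/c5.png',cv2.resize(p[225:265,235:280],None,fx=13,fy=13,interpolation=0))
for z in (.187,.2,.22,.24,.26,.274): print(z,proj('side',(.5033,.1614,z)))
print(proj('side',(.5042,.1623,.162)))
E
```

```text
204 [159 151 142 130 108  94  95  88  92 100 101 104 105 105 113 120 163 178
 169]
206 [125 120 135 161 178 145 102 104 102 101 103 112 118 110 100 108 138 150
 151]
208 [136 121 108 108 115 137 143 133 127 122 118 111 101 101 119 129 128 125
 125]
210 [123 111 100 102 103 109 132 123 108 114 114 104 105 111 110 111 127 136
 135]
212 [123 123 109  98  97 102 131 144 134 122 115 102  95 102 100 102 101 102
 105]
214 [128 127 127 111  99 103 129 145 138 123 114 103  97 100 100  99  99 100
  98]
216 [101 100 119 128 113 105 132 145 138 123 114 103 100 105 103 103 103 103
 101]
218 [ 96  96  96  98  97  89 122 145 138 124 113 103  99 105 106 107 108 107
 106]
220 [ 95  94  95  95  94  91 124 144 139 124 114 100  92  94  93  93  94  95
  95]
222 [ 96  97  95  95  94  92 122 144 138 125 115 100  94  95  93  93  93  92
  94]
224 [ 96  95  96  94  94  92 122 142 139 126 115 101  94  94  94  93  94  95
  96]
226 [ 97  96  96  95  95  93 129 148 138 126 115 100  91  92  92  90  90  91
  90]
228 [ 97  96  96  96  95  99 120 137 138 125 112 106 139 158 156 156 156 158
 156]
230 [ 95  94  93 103 109 106 116 134 138 126 112 106 149 172 162 152 154 156
 156]
232 [ 95 103 107 105 101 130 145 141 136 126 114  97 145 163 151 152 154 156
 156]
234 [130 128 139 166 168 168 152 139 137 125 113  97 141 168 158 151 151 152
 152]
236 [170 170 171 164 155 163 155 140 136 126 112  99 139 166 162 154 149 159
 165]
238 [165 156 165 158 133 114 105 125 135 125 112  97 141 169 166 156 151 163
 169]
240 [157 131 141 158 156 130 110 125 135 124 112  96 141 169 168 166 165 166
 167]
242 [ 43  34 113 159 164 148 123 134 147 130 115 131 157 166 163 164 167 168
 167]
244 [ 19  13  50 128 164 161 134 122 150 165 164 164 163 166 166 169 168 168
 165]
0.187 [255.87 241.69]
0.2 [255.73 236.43]
0.22 [255.52 228.1 ]
0.24 [255.29 219.46]
0.26 [255.06 210.52]
0.274 [254.89 204.06]
[255.58 251.81]
```

View pics/c5.png

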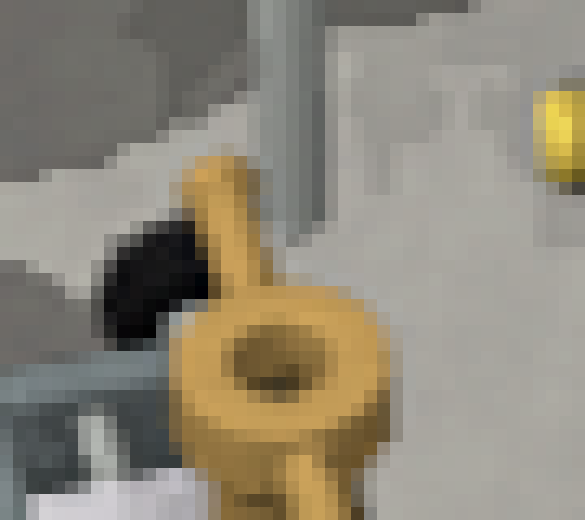

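Emit:
step_arm(steps=[0, 0.01, -0.003, 0.03, 0, 0, 0, 0, 0.01, -0.003, 0.06, 0, 0, 0, 0, 0.01, -0.003, 0.06, 0, 0, 0, 0, 0.01, -0.003, 0.06, 0, 0, 0])

```text
time_s: 6.05
position: [0.5063, 0.1636, 0.284]
tool_rot: [[1.0, -0.0, -0.001], [-0.0, -1.0, -0.0], [-0.001, 0.0, -1.0]]
ft_force: [0.1, -1.1, -1.8]
grip_width: 0.0159
```

```bash
python3 - <<'E'
from h import *
np.set_printoptions(precision=2,suppress=True)
s=env.observe();print(s['position']*1e3,s['ft_force'],s['wrist_torque'],s['time_s'])
p,d=snap('side','s6.png')
g=cv2.cvtColor(p,cv2.COLOR_BGR2GRAY)
for r in range(216,254,3): print(r,g[r,248:267].astype(int))
cv2.imwrite('pics/c6.png',cv2.resize(p[225:265,235:280],None,fx=13,fy=13,interpolation=0))
a=proj('side',(.506,.163,.168))
for e in((1,0,0),(0,1,0),(0,0,1)): print((proj('side',np.array((.506,.163,.168))+np.array(e)*.001)-a))
E
```

```text
[506.26 163.58 283.97] [ 0.15 -1.08 -1.81] [ 0.01 -0.01 -0.  ] 6.05
216 [100 128 148 128 141 161 136 116 116 115 112 110  99  98 104 103 102 103
 103]
219 [ 95  95  95  92 122 119 104 114 114 102  94  96  98  99 100 103 106 106
 107]
222 [ 96  97  96  93 124 144 142 128 116 104  95  96  95  94  95  93  93  93
  94]
225 [ 97  96  95  93 117 139 142 129 117 104  96  94  95  94  94  95  95  96
  95]
228 [ 96  96  96  95 113 138 142 129 116 103 136 159 157 157 157 156 157 156
 157]
231 [ 95  94 102 108 121 139 142 130 117 104 135 158 164 163 153 154 155 157
 157]
234 [131 129 139 168 159 145 141 131 118 104 144 169 167 165 158 151 151 153
 152]
237 [170 165 158 158 141 134 141 130 117 105 127 157 164 163 163 155 149 160
 167]
240 [156 132 141 159 153 143 138 129 116 105 126 156 166 167 167 166 165 166
 167]
243 [ 22  16  82 144 151 139 136 129 117 105 126 157 165 163 164 167 168 168
 167]
246 [ 15  13   7  85 142 148 134 129 116 105 111 150 170 168 167 167 166 166
 166]
249 [148 170 150 142 145 139 132 129 117 104 127 158 168 138 109 124 156 169
 166]
252 [145 162 159 160 125  85  90  93  95 101 112  94  80  93  97  97 104 145
 167]
[-0.55 -0.04]
[-0.07  0.39]
[-0.01 -0.39]
```

View pics/c6.png

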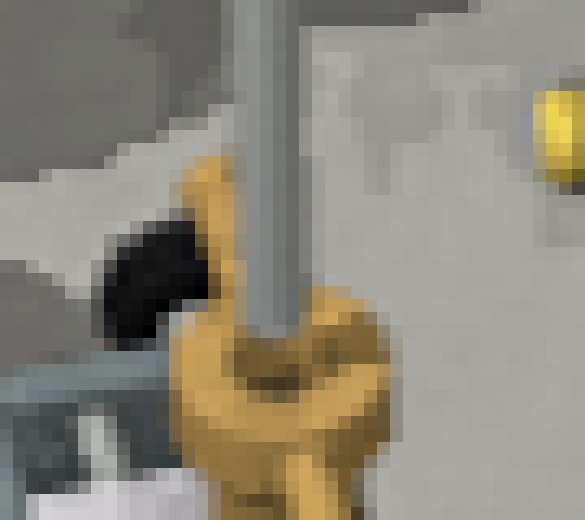

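Emit:
step_arm(steps=[0, -0.002, -0.001, 0.01, 0, 0, 0, 0, -0.002, -0.001, 0.02, 0, 0, 0, 0, -0.002, -0.001, 0.03, 0, 0, 0, 0, -0.002, -0.001, 0.035, 0, 0, 0, 0, -0.002, -0.001, 0.04, 0, 0, 0])

```text
time_s: 6.6
position: [0.5057, 0.164, 0.2722]
tool_rot: [[1.0, 0.0, -0.0], [0.0, -1.0, -0.0], [-0.0, 0.0, -1.0]]
ft_force: [-0.3, -0.4, -0.8]
grip_width: 0.0157
```

```bash
python3 - <<'E'
from h import *
np.set_printoptions(precision=2,suppress=True)
s=env.observe();print(s['position']*1e3,s['ft_force'],s['wrist_torque'],s['time_s'])
p,d=snap('side','s7.png')
cv2.imwrite('pics/c7.png',cv2.resize(p[225:265,235:280],None,fx=13,fy=13,interpolation=0))
E
```

```text
[505.71 163.97 272.18] [-0.34 -0.42 -0.77] [-0.04  0.01  0.06] 6.6
```

View pics/c7.png

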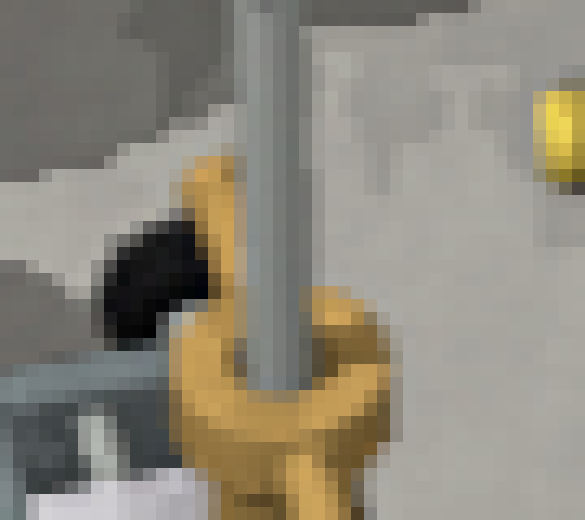

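Emit:
step_arm(steps=[0, 0, 0, 0.007, 0, 0, 0, 0, 0, 0, 0.014, 0, 0, 0, 0, 0, 0, 0.021, 0, 0, 0])

```text
time_s: 6.95
position: [0.5057, 0.164, 0.2658]
tool_rot: [[1.0, 0.0, -0.0], [0.0, -1.0, 0.0], [-0.0, -0.0, -1.0]]
ft_force: [-0.4, -0.5, -0.7]
grip_width: 0.0158
```

Emit:
step_arm(steps=[0, 0, 0, 0.007, 0, 0, 0, 0, 0, 0, 0.014, 0, 0, 0, 0, 0, 0, 0.02, 0, 0, 0])

```text
time_s: 7.25
position: [0.5057, 0.1639, 0.2598]
tool_rot: [[1.0, 0.0, -0.0], [0.0, -1.0, -0.0], [-0.0, 0.0, -1.0]]
ft_force: [-0.2, 0.2, -1.1]
grip_width: 0.0155
```

Emit:
step_arm(steps=[0, 0, 0, 0.007, 0, 0, 0, 0, 0, 0, 0.014, 0, 0, 0, 0, 0, 0, 0.02, 0, 0, 0])

```text
time_s: 7.55
position: [0.5057, 0.1639, 0.2538]
tool_rot: [[1.0, 0.0, -0.0], [0.0, -1.0, 0.0], [-0.0, -0.0, -1.0]]
ft_force: [0.1, -0.2, -1.4]
grip_width: 0.016
```

Emit:
step_arm(steps=[0, 0, 0, 0.007, 0, 0, 0, 0, 0, 0, 0.014, 0, 0, 0, 0, 0, 0, 0.02, 0, 0, 0])

```text
time_s: 7.85
position: [0.5057, 0.164, 0.2478]
tool_rot: [[1.0, 0.0, -0.0], [0.0, -1.0, 0.0], [-0.0, -0.0, -1.0]]
ft_force: [0.5, 0.6, -0.9]
grip_width: 0.0159
```

Emit:
step_arm(steps=[0, 0, 0, 0.007, 0, 0, 0, 0, 0, 0, 0.014, 0, 0, 0])

```text
time_s: 8.05
position: [0.5057, 0.1639, 0.2437]
tool_rot: [[1.0, 0.0, -0.0], [0.0, -1.0, -0.0], [-0.0, 0.0, -1.0]]
ft_force: [-0.2, 0.2, -1.1]
grip_width: 0.0156
```

Emit:
step_arm(steps=[0, 0, 0, 0.007, 0, 0, 0, 0, 0, 0, 0.014, 0, 0, 0])

```text
time_s: 8.25
position: [0.5057, 0.1639, 0.2395]
tool_rot: [[1.0, 0.0, 0.0], [0.0, -1.0, -0.0], [0.0, 0.0, -1.0]]
ft_force: [-0.0, -0.4, -0.9]
grip_width: 0.0156
```

Emit:
step_arm(steps=[0, 0, 0, 0.007, 0, 0, 0, 0, 0, 0, 0.014, 0, 0, 0])

```text
time_s: 8.45
position: [0.5057, 0.164, 0.2352]
tool_rot: [[1.0, 0.0, -0.0], [0.0, -1.0, -0.0], [-0.0, 0.0, -1.0]]
ft_force: [0.3, -0.5, -2.1]
grip_width: 0.0159
```

Emit:
step_arm(steps=[0, 0, 0, 0.007, 0, 0, 0, 0, 0, 0, 0.014, 0, 0, 0])

```text
time_s: 8.65
position: [0.5057, 0.1639, 0.231]
tool_rot: [[1.0, 0.0, -0.0], [0.0, -1.0, -0.0], [-0.0, 0.0, -1.0]]
ft_force: [-0.1, 0.2, -1.3]
grip_width: 0.0155
```

Emit:
step_arm(steps=[0, 0, 0, 0.007, 0, 0, 0, 0, 0, 0, 0.014, 0, 0, 0])

```text
time_s: 8.85
position: [0.5059, 0.1639, 0.2272]
tool_rot: [[1.0, 0.0, 0.001], [0.0, -1.0, 0.0], [0.001, -0.0, -1.0]]
ft_force: [-1.6, -0.1, 8.4]
grip_width: 0.0156
```

Emit:
step_arm(steps=[0, 0, 0, 0.007, 0, 0, 0, 0, 0, 0, 0.014, 0, 0, 0])

```text
time_s: 9.05
position: [0.5061, 0.164, 0.2241]
tool_rot: [[1.0, 0.0, 0.003], [0.0, -1.0, 0.0], [0.003, -0.0, -1.0]]
ft_force: [-2.5, 0.3, 9.5]
grip_width: 0.0163
```

Emit:
step_arm(steps=[0, -0.001, 0, 0.005, 0, 0, 0, 0, -0.002, 0, 0.01, 0, 0, 0])

```text
time_s: 9.25
position: [0.5057, 0.1642, 0.2212]
tool_rot: [[1.0, 0.0, 0.003], [0.0, -1.0, 0.001], [0.003, -0.001, -1.0]]
ft_force: [-0.9, 0.5, 8.3]
grip_width: 0.0157
```

Emit:
step_arm(steps=[0, 0, 0, 0.005, 0, 0, 0, 0, 0, 0, 0.01, 0, 0, 0])

```text
time_s: 9.45
position: [0.5057, 0.1642, 0.2182]
tool_rot: [[1.0, 0.0, 0.003], [0.0, -1.0, 0.001], [0.003, -0.001, -1.0]]
ft_force: [-1.0, 1.8, 8.9]
grip_width: 0.0156
```

Emit:
step_arm(steps=[0, -0.001, -0.001, 0.005, 0, 0, 0, 0, -0.001, -0.001, 0.01, 0, 0, 0])

```text
time_s: 9.65
position: [0.5055, 0.1643, 0.2152]
tool_rot: [[1.0, 0.0, 0.003], [0.0, -1.0, 0.0], [0.003, -0.0, -1.0]]
ft_force: [-0.7, -0.2, 7.8]
grip_width: 0.0157
```

Emit:
step_arm(steps=[0, 0, 0, 0.005, 0, 0, 0, 0, 0, 0, 0.01, 0, 0, 0, 0, 0, 0, 0.015, 0, 0, 0])

```text
time_s: 9.95
position: [0.5055, 0.1643, 0.2106]
tool_rot: [[1.0, 0.0, 0.003], [0.0, -1.0, 0.0], [0.003, -0.0, -1.0]]
ft_force: [-0.8, 0.5, 6.1]
grip_width: 0.016
```

Emit:
step_arm(steps=[0, 0, 0, 0.005, 0, 0, 0, 0, 0, 0, 0.01, 0, 0, 0, 0, 0, 0, 0.015, 0, 0, 0])

```text
time_s: 10.25
position: [0.5054, 0.1643, 0.2059]
tool_rot: [[1.0, 0.0, 0.003], [0.0, -1.0, 0.0], [0.003, -0.0, -1.0]]
ft_force: [-0.9, 0.0, 5.8]
grip_width: 0.0156
```

Emit:
step_arm(steps=[0, 0, 0, 0.005, 0, 0, 0, 0, 0, 0, 0.01, 0, 0, 0])

```text
time_s: 10.45
position: [0.5054, 0.1643, 0.2028]
tool_rot: [[1.0, 0.0, 0.003], [0.0, -1.0, 0.0], [0.003, -0.0, -1.0]]
ft_force: [0.0, -0.3, 5.0]
grip_width: 0.0159
```

Emit:
step_arm(steps=[0, 0, 0, 0.005, 0, 0, 0, 0, 0, 0, 0.01, 0, 0, 0])

```text
time_s: 10.65
position: [0.5053, 0.1643, 0.1996]
tool_rot: [[1.0, 0.0, 0.002], [0.0, -1.0, 0.0], [0.002, -0.0, -1.0]]
ft_force: [0.3, 0.9, 4.4]
grip_width: 0.0155
```

Emit:
step_arm(steps=[0, 0, 0, 0.005, 0, 0, 0, 0, 0, 0, 0.01, 0, 0, 0])

```text
time_s: 10.85
position: [0.5052, 0.1643, 0.196]
tool_rot: [[1.0, 0.0, 0.001], [0.0, -1.0, 0.0], [0.001, -0.0, -1.0]]
ft_force: [0.4, -0.3, 3.3]
grip_width: 0.0158
```

Emit:
step_arm(steps=[0, 0, 0, 0.003, 0, 0, 0, 0, 0, 0, 0.006, 0, 0, 0])

```text
time_s: 11.05
position: [0.505, 0.1643, 0.1939]
tool_rot: [[1.0, 0.0, 0.0], [0.0, -1.0, 0.0], [0.0, -0.0, -1.0]]
ft_force: [0.7, 1.2, 1.0]
grip_width: 0.0159
```

Emit:
step_arm(steps=[0, 0, 0, 0.003, 0, 0, 0, 0, 0, 0, 0.005, 0, 0, 0])

```text
time_s: 11.25
position: [0.5043, 0.1641, 0.1918]
tool_rot: [[1.0, 0.0, -0.002], [0.0, -1.0, -0.001], [-0.002, 0.001, -1.0]]
ft_force: [0.3, -0.5, -1.1]
grip_width: 0.0158
```

Emit:
step_arm(steps=[0, 0, 0, 0.002, 0, 0, 0, 0, 0, 0, 0.003, 0, 0, 0])

```text
time_s: 11.45
position: [0.5045, 0.1641, 0.1912]
tool_rot: [[1.0, 0.0, -0.001], [0.0, -1.0, -0.0], [-0.001, 0.0, -1.0]]
ft_force: [-0.7, -1.3, -1.0]
grip_width: 0.0161
```

Emit:
step_arm(steps=[0, 0, 0, 0.002, 0, 0, 0, 0, 0, 0, 0.003, 0, 0, 0])

```text
time_s: 11.65
position: [0.5047, 0.1642, 0.1906]
tool_rot: [[1.0, 0.0, -0.0], [0.0, -1.0, -0.0], [-0.0, 0.0, -1.0]]
ft_force: [0.3, -1.1, -1.0]
grip_width: 0.0153
```

Emit:
step_arm(steps=[0, 0, 0, 0.002, 0, 0, 0, 0, 0, 0, 0.002, 0, 0, 0])

```text
time_s: 11.85
position: [0.5048, 0.1642, 0.1902]
tool_rot: [[1.0, 0.0, 0.0], [0.0, -1.0, -0.0], [0.0, 0.0, -1.0]]
ft_force: [0.5, -1.4, -0.8]
grip_width: 0.0157
```

Emit:
step_arm(steps=[0, 0, 0, 0.002, 0, 0, 0, 0, 0, 0, 0.002, 0, 0, 0])

```text
time_s: 12.05
position: [0.5048, 0.1643, 0.1902]
tool_rot: [[1.0, 0.0, 0.001], [0.0, -1.0, 0.0], [0.001, -0.0, -1.0]]
ft_force: [-1.8, -1.3, 5.6]
grip_width: 0.0159
```

Emit:
step_arm(steps=[0, 0, 0, 0.002, 0, 0, 0, 0, 0, 0, 0.002, 0, 0, 0])

```text
time_s: 12.25
position: [0.5049, 0.1643, 0.1901]
tool_rot: [[1.0, 0.0, 0.001], [0.0, -1.0, -0.0], [0.001, 0.0, -1.0]]
ft_force: [-3.4, -1.0, 8.3]
grip_width: 0.0156
```

Emit:
step_arm(steps=[0, 0, 0, 0.001, 0, 0, 0, 0, 0, 0, 0.002, 0, 0, 0, 0, 0, 0, 0.002, 0, 0, 0])

```text
time_s: 12.55
position: [0.5049, 0.1643, 0.1901]
tool_rot: [[1.0, 0.0, 0.002], [0.0, -1.0, 0.0], [0.002, -0.0, -1.0]]
ft_force: [-5.1, -0.6, 13.5]
grip_width: 0.0156
```

Emit:
step_arm(steps=[0, 0, 0, 0, 0, 0, 0, 0, 0, 0, 0, 0, 0, 0, 0, 0, 0, 0, 0, 0, 0, 0, 0, 0, 0, 0, 0, 0, 0, 0, 0, 0, 0, 0, 0, 0, 0, 0, 0, 0, 0, 0, 0, 0, 0, 0, 0, 0, 0])

```text
time_s: 13.25
position: [0.5049, 0.1643, 0.1901]
tool_rot: [[1.0, 0.0, 0.002], [0.0, -1.0, 0.0], [0.002, 0.0, -1.0]]
ft_force: [-5.1, -1.9, 14.2]
grip_width: 0.0158
```

```bash
python3 - <<'E'
from h import *
s=env.observe();print(s['position']*1e3,s['ft_force'],s['wrist_torque'],s['time_s'])
p,d=snap('side','s8.png')
cv2.imwrite('pics/c8.png',cv2.resize(p[200:340,200:310],None,fx=5,fy=5,interpolation=2)[:600])
E
```

```text
[504.88002989 164.2577186  190.09988185] [-5.13927239 -1.88852812 14.22747057] [-0.34337834  0.90698098 -0.01510504] 13.25
```

View pics/c8.png

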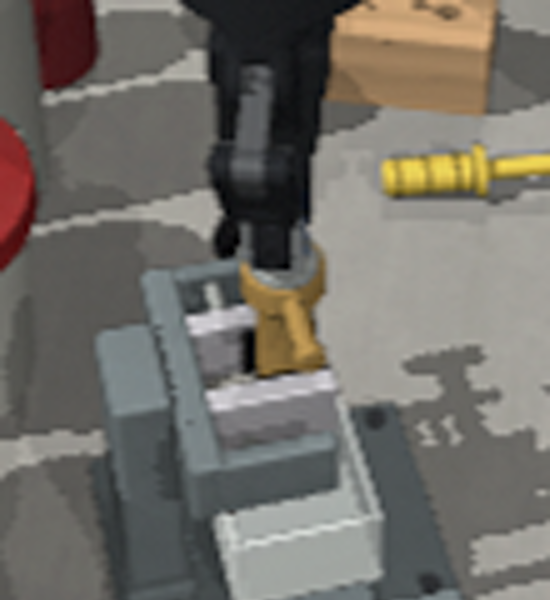

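Emit:
step_arm(steps=[0, 0, 0, -0.008, 0, 0, 0, 0, 0, 0, -0.02, 0, 0, 0, 0, 0, 0, -0.05, 0, 0, 0, 0, 0, 0, -0.1, 0, 0, 0])

```text
time_s: 13.7
position: [0.5045, 0.1642, 0.2182]
tool_rot: [[1.0, 0.0, -0.002], [0.0, -1.0, -0.0], [-0.002, 0.0, -1.0]]
ft_force: [0.7, -0.3, -1.1]
grip_width: 0.0156
```

Emit:
step_arm(steps=[0, 0, 0, -0.07, 0, 0, 0, 0, 0, 0, -0.14, 0, 0, 0, 0, 0, 0, -0.21, 0, 0, 0, 0, 0, 0, -0.28, 0, 0, 0, 0, 0, 0, -0.3, 0, 0, 0, 0, 0, 0, -0.3, 0, 0, 0])

```text
time_s: 14.3
position: [0.5049, 0.1644, 0.3088]
tool_rot: [[1.0, 0.0, 0.001], [0.0, -1.0, 0.0], [0.001, -0.0, -1.0]]
ft_force: [-0.0, -0.2, -1.1]
grip_width: 0.0156
```

```bash
python3 - <<'E'
from h import *
s=env.observe();print(s['position']*1e3,s['tool_rot'],s['ft_force'],s['wrist_torque'],s['time_s'])
p,d=snap('side','s9.png')
g=cv2.cvtColor(p,cv2.COLOR_BGR2GRAY)
for r in range(204,246,3): print(r,g[r,248:267].astype(int))
cv2.imwrite('pics/c9.png',cv2.resize(p[180:340,200:310],None,fx=5,fy=5,interpolation=2)[:800])
E
```

```text
[504.91196022 164.3792047  308.84966524] [[ 9.99999070e-01  2.84085852e-04  1.33403210e-03]
 [ 2.83625963e-04 -9.99999900e-01  3.44912547e-04]
 [ 1.33412995e-03 -3.44533860e-04 -9.99999051e-01]] [-0.03522034 -0.16391633 -1.11553352] [0.04014384 0.01212906 0.01616746] 14.3
204 [150 143 152 128 112 124 118 109 108 115 119 113 104 118 164 185 186 175
 169]
207 [135 119 103 104 121 109 102 114 116 111 103 102 102 118 126 125 125 126
 125]
210 [123 111 101 101 120 140 145 134 119 111 104 107 110 111 109 110 127 137
 137]
213 [124 125 110  98 110 135 146 134 120 113 100  96  98  99  99  98  98  97
  96]
216 [100 100 118 127 121 134 144 135 121 112 103 102 105 105 104 104 103 102
 102]
219 [ 95  95  95  93 100 131 145 134 122 114 100  94  97  98  99 103 105 107
 107]
222 [ 96  97  96  94  99 129 144 134 121 113  97  91  95  95  94  93  93  92
  95]
225 [ 97  97  96  95  98 127 144 135 121 112  97  92  95  94  95  96  96  95
  95]
228 [ 96  97  96  96  87 119 142 134 120 110 113 142 158 157 157 158 158 158
 157]
231 [ 95  94 102 108 106 126 140 134 120 108 112 142 165 164 155 154 155 156
 156]
234 [130 128 140 167 170 155 139 132 120 107 101 145 170 166 158 151 151 153
 153]
237 [170 165 158 158 146 128 130 133 120 108 101 141 165 164 163 156 149 160
 168]
240 [156 132 141 159 155 134 128 131 120 105 126 158 166 167 167 166 164 166
 167]
243 [ 21  16  82 144 165 155 124 144 170 167 164 163 164 164 166 167 170 169
 167]
```

View pics/c9.png

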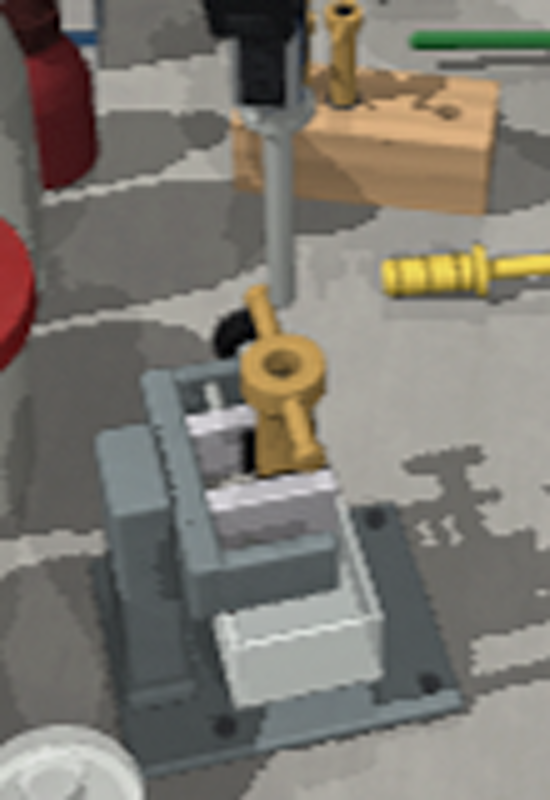

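Emit:
step_arm(steps=[0, -0.147, 1, 0, 0, 0, 0, 0, -0.147, 1, 0, 0, 0, 0, 0, -0.147, 1, 0, 0, 0, 0, 0, -0.147, 1, 0, 0, 0, 0, 0, -0.147, 1, 0, 0, 0, 0, 0, -0.147, 1, 0, 0, 0, 0, 0, -0.147, 1, 0, 0, 0, 0, 0, -0.147, 1, 0, 0, 0, 0, 0, -0.147, 1, 0, 0, 0, 0, 0, -0.147, 1, 0, 0, 0, 0])

```text
time_s: 15.35
position: [0.4609, -0.1345, 0.3081]
tool_rot: [[1.0, 0.002, -0.0], [0.002, -1.0, 0.001], [-0.0, -0.001, -1.0]]
ft_force: [0.3, 1.0, -1.8]
grip_width: 0.0159
```

```bash
python3 - <<'E'
from h import *
s=env.observe();print(s['position']*1e3,s['tool_rot'],s['ft_force'],s['time_s'])
p,d=snap('side','s10.png')
cv2.imwrite('pics/c10.png',cv2.resize(p[100:230,240:320],None,fx=6,fy=6,interpolation=2)[:800])
q,e=snap('top','t10.png')
cv2.imwrite('pics/t10z.png',cv2.resize(q[165:225,205:265],None,fx=10,fy=10,interpolation=2))
E
```

```text
[ 460.86031661 -134.49377894  308.07056129] [[ 9.99997916e-01  1.99149738e-03 -4.48888376e-04]
 [ 1.99172190e-03 -9.99997891e-01  5.00275564e-04]
 [-4.47891132e-04 -5.01168582e-04 -9.99999774e-01]] [ 0.32740171  0.98609518 -1.82706842] 15.35
```

View pics/c10.png

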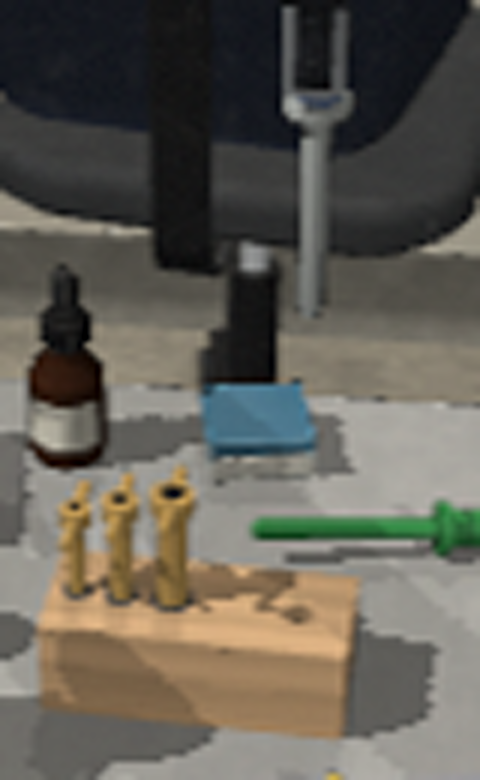

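View pics/t10z.png

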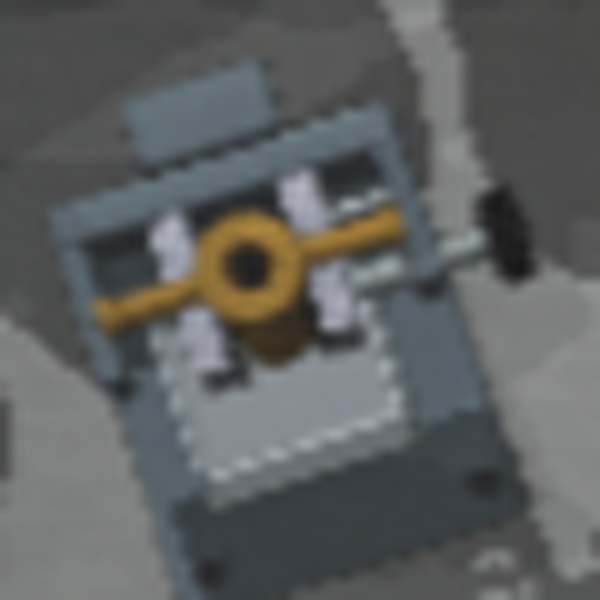

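Emit:
step_arm(steps=[0, 0, 0.002, 0.1, 0, 0, 0, 0, 0, 0.002, 0.2, 0, 0, 0, 0, 0, 0.002, 0.3, 0, 0, 0, 0, 0, 0.002, 0.38, 0, 0, 0, 0, 0, 0.002, 0.42, 0, 0, 0, 0, 0, 0.002, 0.42, 0, 0, 0, 0, 0, 0.002, 0.42, 0, 0, 0])

```text
time_s: 16.15
position: [0.4611, -0.1361, 0.1829]
tool_rot: [[1.0, 0.001, 0.001], [0.001, -1.0, -0.0], [0.001, 0.0, -1.0]]
ft_force: [-0.4, 0.8, -1.5]
grip_width: 0.0157
```

```bash
python3 - <<'E'
from h import *
s=env.observe();print(s['position']*1e3,s['tool_rot'],s['ft_force'],s['time_s'])
p,d=snap('side','s11.png')
cv2.imwrite('pics/c11.png',cv2.resize(p[165:225,265:325],None,fx=10,fy=10,interpolation=0)[:800])
for z in(.045,.065,.1): print(proj('side',(.4609,-.136,z)))
E
```

```text
[ 461.14093082 -136.05394202  182.89724233] [[ 9.99999306e-01  9.54159887e-04  6.91537844e-04]
 [ 9.54415096e-04 -9.99999477e-01 -3.68809268e-04]
 [ 6.91185579e-04  3.69469026e-04 -9.99999693e-01]] [-0.37920292  0.83363898 -1.47396004] 16.15
[288.12858713 201.51983713]
[288.37434276 195.30898734]
[288.81919223 184.06660777]
```

View pics/c11.png

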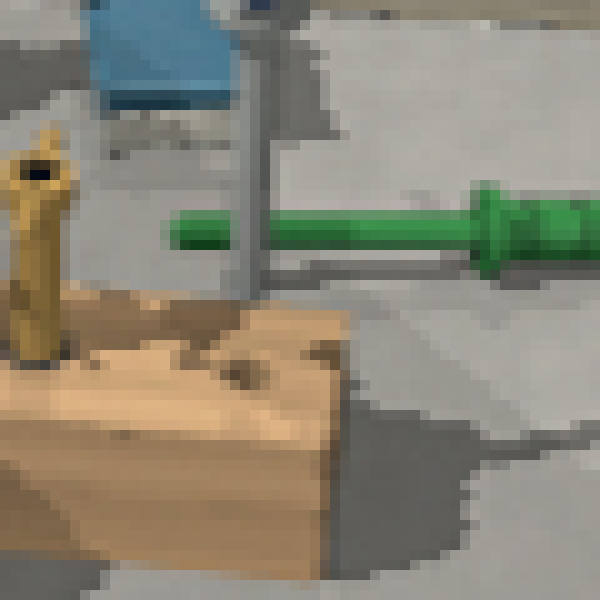

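Emit:
step_arm(steps=[0, 0, 0, 0.03, 0, 0, 0, 0, 0, 0, 0.05, 0, 0, 0, 0, 0, 0, 0.05, 0, 0, 0, 0, 0, 0, 0.05, 0, 0, 0])

```text
time_s: 16.6
position: [0.4607, -0.1364, 0.1673]
tool_rot: [[1.0, 0.0, -0.0], [0.0, -1.0, 0.0], [-0.0, -0.0, -1.0]]
ft_force: [0.3, -0.3, -2.2]
grip_width: 0.0158
```

```bash
python3 - <<'E'
from h import *
s=env.observe();print(s['position']*1e3,s['ft_force'],s['time_s'])
p,d=snap('side','s12.png')
cv2.imwrite('pics/c12.png',cv2.resize(p[180:215,272:307],None,fx=17,fy=17,interpolation=0)[:800])
o=cv2.imread('pics/s3.png');cv2.imwrite('pics/c12o.png',cv2.resize(o[180:215,272:307],None,fx=17,fy=17,interpolation=0)[:800])
E
```

```text
[ 460.73290128 -136.36628441  167.26078541] [ 0.31441941 -0.25978913 -2.24259947] 16.6
```

View pics/c12.png

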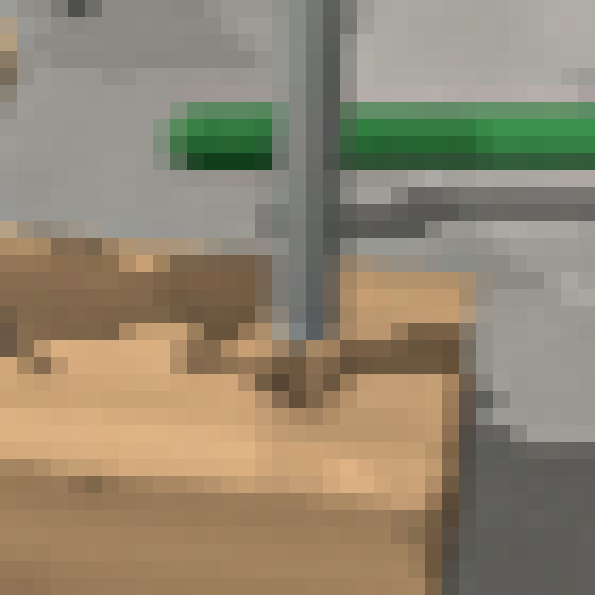

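View pics/c12o.png

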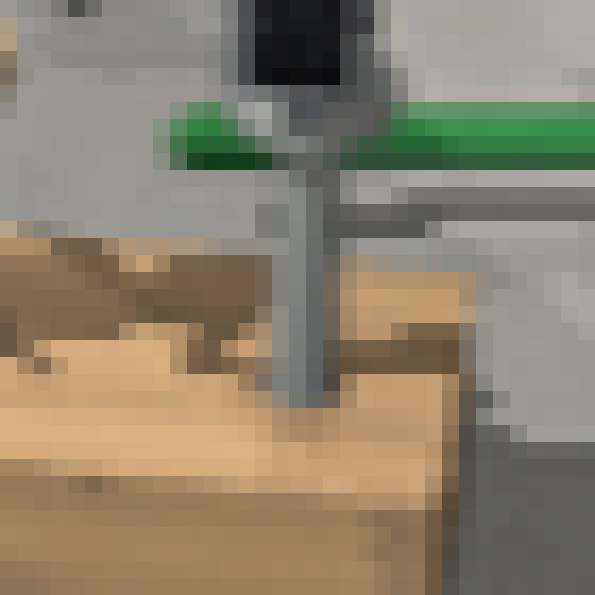

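```bash
python3 - <<'E'
from h import *
o=cv2.imread('pics/s3.png');n=cv2.imread('pics/s12.png');m=cv2.imread('pics/s5.png');k=cv2.imread('pics/s9.png')
f=lambda im,r,c:cv2.resize(im[r:r+30,c:c+20],None,fx=18,fy=18,interpolation=0)
cv2.imwrite('pics/cmp.png',np.hstack([f(o,170,280),f(n,156,280)]))
cv2.imwrite('pics/cmp2.png',np.hstack([f(m,190,247),f(k,188,247)]))
for z in(.0528,.045): 
  a=proj('side',(.461,-.136,z)); print(a,proj('side',(.462,-.136,z))-a,proj('side',(.461,-.135,z))-a,proj('side',(.461,-.136,z+.001))-a)
E
```

```text
[288.18426663 199.11297136] [-0.39453195 -0.02563644] [-0.02645167  0.24507814] [ 0.01223796 -0.30989042]
[288.08931787 201.51727195] [-0.39266846 -0.02565025] [-0.02639438  0.24562977] [ 0.01212289 -0.30697717]
```

View pics/cmp.png

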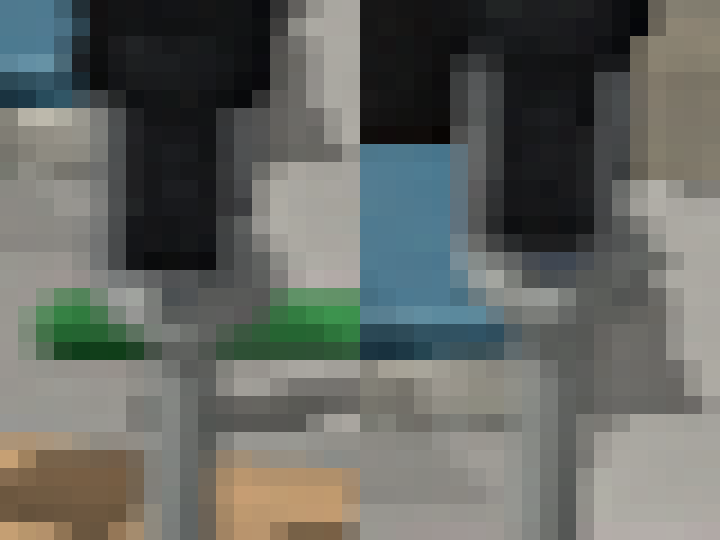

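View pics/cmp2.png

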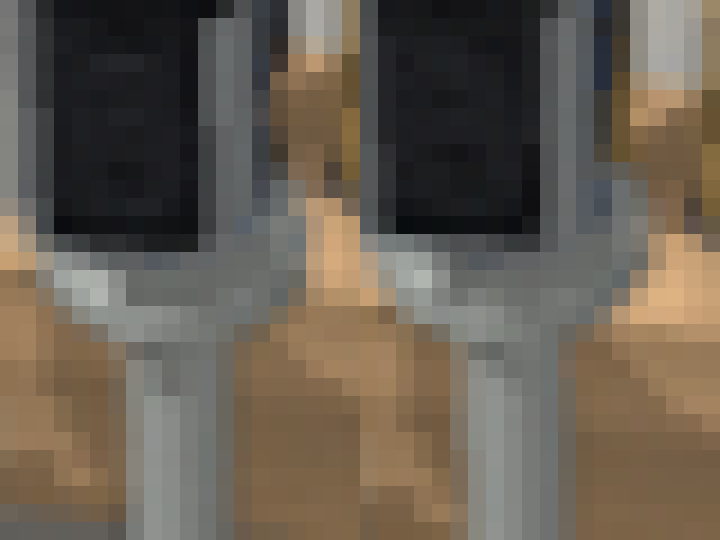

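Emit:
step_arm(steps=[0, 0.003, -0.007, 0, 0, 0, 0, 0, 0.003, -0.007, 0.015, 0, 0, 0, 0, 0.003, -0.007, 0.02, 0, 0, 0, 0, 0.003, -0.007, 0.02, 0, 0, 0])

```text
time_s: 17.05
position: [0.4615, -0.1342, 0.161]
tool_rot: [[1.0, 0.0, -0.001], [0.0, -1.0, 0.0], [-0.001, -0.0, -1.0]]
ft_force: [0.1, 0.8, -1.7]
grip_width: 0.0158
```

```bash
python3 - <<'E'
from h import *
s=env.observe();print(s['position']*1e3,s['ft_force'],s['time_s'])
p,d=snap('side','s13.png')
cv2.imwrite('pics/c13.png',cv2.resize(p[180:215,272:307],None,fx=17,fy=17,interpolation=0)[:800])
E
```

```text
[ 461.52557767 -134.17985405  160.99275615] [ 0.06294343  0.75273681 -1.73935514] 17.05
```

View pics/c13.png

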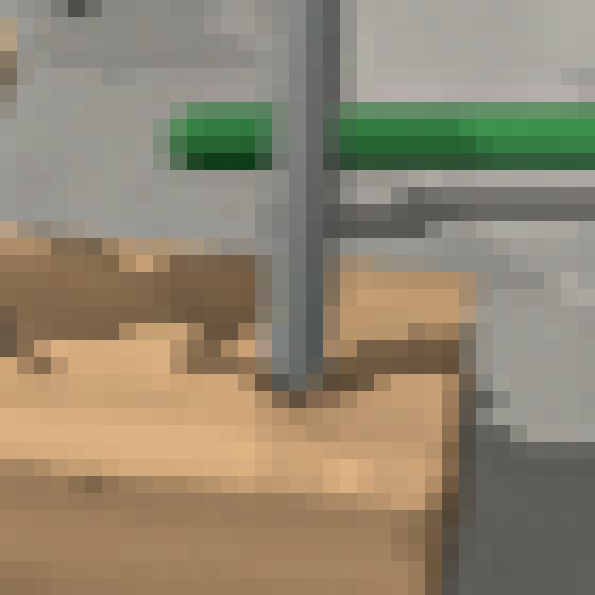

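Emit:
step_arm(steps=[0, 0, 0, 0.007, 0, 0, 0, 0, 0, 0, 0.014, 0, 0, 0, 0, 0, 0, 0.02, 0, 0, 0])

```text
time_s: 17.4
position: [0.4616, -0.1344, 0.1552]
tool_rot: [[1.0, 0.0, -0.0], [0.0, -1.0, -0.0], [-0.0, 0.0, -1.0]]
ft_force: [0.1, -1.3, -1.0]
grip_width: 0.016
```

Emit:
step_arm(steps=[0, 0, 0, 0.007, 0, 0, 0, 0, 0, 0, 0.014, 0, 0, 0, 0, 0, 0, 0.02, 0, 0, 0])

```text
time_s: 17.7
position: [0.4616, -0.1344, 0.1492]
tool_rot: [[1.0, 0.0, -0.0], [0.0, -1.0, -0.0], [-0.0, 0.0, -1.0]]
ft_force: [-1.6, -1.2, -0.3]
grip_width: 0.0155
```

Emit:
step_arm(steps=[0, -0.001, 0.001, 0.007, 0, 0, 0, 0, -0.001, 0.001, 0.014, 0, 0, 0, 0, -0.001, 0.001, 0.02, 0, 0, 0])

```text
time_s: 18.0
position: [0.4613, -0.1345, 0.1431]
tool_rot: [[1.0, 0.0, -0.0], [0.0, -1.0, 0.0], [-0.0, -0.0, -1.0]]
ft_force: [-0.6, -0.3, -1.4]
grip_width: 0.0158
```

Emit:
step_arm(steps=[0, 0, 0, 0.007, 0, 0, 0, 0, 0, 0, 0.014, 0, 0, 0, 0, 0, 0, 0.02, 0, 0, 0])

```text
time_s: 18.3
position: [0.4614, -0.1345, 0.1371]
tool_rot: [[1.0, 0.0, -0.0], [0.0, -1.0, 0.0], [-0.0, -0.0, -1.0]]
ft_force: [-1.2, -1.0, -0.1]
grip_width: 0.0158
```

Emit:
step_arm(steps=[0, 0, 0, 0.007, 0, 0, 0, 0, 0, 0, 0.014, 0, 0, 0, 0, 0, 0, 0.02, 0, 0, 0])

```text
time_s: 18.6
position: [0.4613, -0.1346, 0.1311]
tool_rot: [[1.0, 0.0, -0.0], [0.0, -1.0, 0.0], [-0.0, -0.0, -1.0]]
ft_force: [-0.4, -0.0, -1.2]
grip_width: 0.016
```

Bottom contact should come at TCP z of about 0.123.

Emit:
step_arm(steps=[0, 0, 0, 0.007, 0, 0, 0, 0, 0, 0, 0.014, 0, 0, 0, 0, 0, 0, 0.02, 0, 0, 0])

```text
time_s: 18.9
position: [0.4613, -0.1345, 0.1251]
tool_rot: [[1.0, 0.0, -0.0], [0.0, -1.0, 0.0], [-0.0, -0.0, -1.0]]
ft_force: [0.1, -0.2, -1.2]
grip_width: 0.0159
```

Emit:
step_arm(steps=[0, 0, 0, 0.003, 0, 0, 0, 0, 0, 0, 0.004, 0, 0, 0])

```text
time_s: 19.1
position: [0.4613, -0.1345, 0.124]
tool_rot: [[1.0, 0.0, -0.0], [0.0, -1.0, 0.0], [-0.0, -0.0, -1.0]]
ft_force: [-0.8, -0.8, -1.2]
grip_width: 0.0162
```

Emit:
step_arm(steps=[0, 0, 0, 0.003, 0, 0, 0, 0, 0, 0, 0.003, 0, 0, 0])

```text
time_s: 19.3
position: [0.4615, -0.1346, 0.1234]
tool_rot: [[1.0, 0.0, 0.0], [0.0, -1.0, -0.0], [0.0, 0.0, -1.0]]
ft_force: [-0.1, -0.6, 1.2]
grip_width: 0.0159
```

Emit:
step_arm(steps=[0.3, 0, 0, 0, 0, 0, 0, 0.45, 0, 0, 0, 0, 0, 0, 0.55, 0, 0, 0, 0, 0, 0, 0.55, 0, 0, 0, 0, 0, 0, 0.55, 0, 0, 0, 0, 0, 0])

```text
time_s: 19.8
position: [0.4614, -0.1346, 0.1232]
tool_rot: [[1.0, 0.0, 0.0], [0.0, -1.0, -0.0], [0.0, 0.0, -1.0]]
ft_force: [-0.1, 0.3, -0.5]
grip_width: 0.047
```

Emit:
step_arm(steps=[0.55, 0, 0, -0.06, 0, 0, 0, 0.55, 0, 0, -0.15, 0, 0, 0, 0.55, 0, 0, -0.3, 0, 0, 0, 0.55, 0, 0, -0.45, 0, 0, 0, 0.55, 0, 0, -0.45, 0, 0, 0, 0.55, 0, 0, -0.45, 0, 0, 0])

```text
time_s: 20.4
position: [0.4614, -0.1345, 0.2586]
tool_rot: [[1.0, 0.0, 0.001], [0.0, -1.0, -0.001], [0.001, 0.001, -1.0]]
ft_force: [0.2, 0.3, -0.8]
grip_width: 0.047
```

Emit:
step_arm(steps=[0.55, -0.3, 0.6, 0, 0, 0, 0, 0.55, -0.3, 0.6, 0, 0, 0, 0, 0.55, -0.3, 0.6, 0, 0, 0, 0, 0.55, -0.3, 0.6, 0, 0, 0, 0, 0.55, -0.3, 0.6, 0, 0, 0, 0, 0.55, -0.3, 0.6, 0, 0, 0, 0, 0.55, -0.3, 0.6, 0, 0, 0, 0])

```text
time_s: 21.1
position: [0.3716, -0.3135, 0.2574]
tool_rot: [[1.0, 0.001, -0.001], [0.001, -1.0, 0.002], [-0.001, -0.002, -1.0]]
ft_force: [0.5, -0.2, 0.4]
grip_width: 0.0469
```

```bash
python3 - <<'E'
from h import *
s=env.observe();print(s['position'],s['ft_force'],s['time_s'])
p,d=snap('side','s14.png')
q,e=snap('top','t14.png')
for c in('side','top'):
    r=imaging.regions_of(c,'plug_mid');print(c,[(x['pixel'],x['score'],x['mask'].sum()) for x in r])
cv2.imwrite('pics/c14.png',cv2.resize(p[140:400,190:390],None,fx=3,fy=3,interpolation=2)[:600])
cv2.imwrite('pics/t14z.png',cv2.resize(q[150:270,160:400],None,fx=3.3,fy=3.3,interpolation=2))
E
```

```text
[ 0.37157867 -0.31351619  0.25735774] [ 0.469395   -0.24774079  0.39123876] 21.1
side []
top [([184.8, 203.8], 0.58, np.int64(105))]
```

View pics/c14.png

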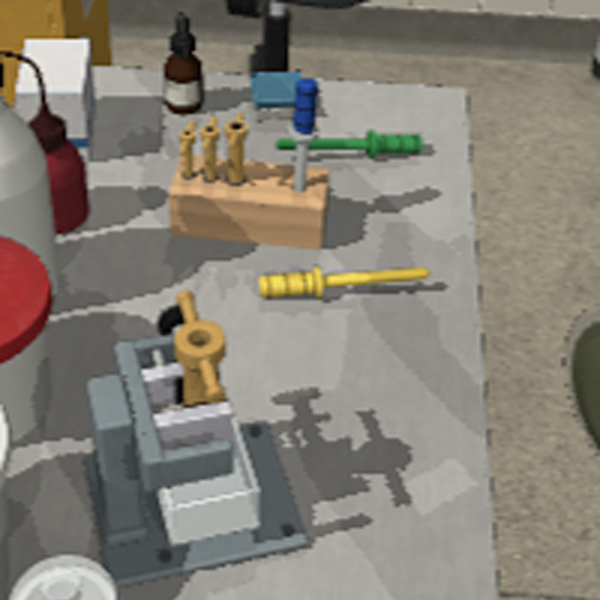

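View pics/t14z.png

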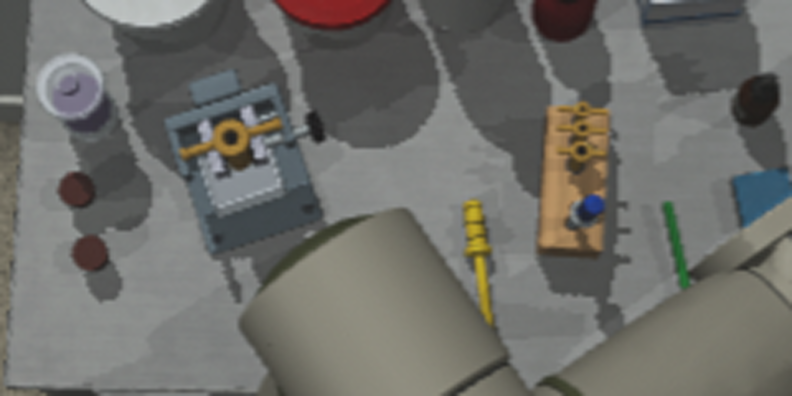

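Emit:
step_arm(steps=[0.55, 0, 0, 0, 0, 0, 0, 0.55, 0, 0, 0, 0, 0, 0, 0.55, 0, 0, 0, 0, 0, 0, 0.55, 0, 0, 0, 0, 0, 0])

```text
time_s: 21.7
position: [0.3714, -0.3145, 0.2583]
tool_rot: [[1.0, 0.0, 0.0], [0.0, -1.0, -0.0], [0.0, 0.0, -1.0]]
ft_force: [0.4, -0.1, 1.0]
grip_width: 0.047
```

```bash
python3 -c "
from h import *
s=env.observe();print(s['time_s'],s['ft_force']);print(close_job())"
```

```text
21.7 [ 0.39998284 -0.13866502  1.03762497]
the job is handed in; nothing more can be done
None
```

I pushed the plug down and out of the borer, put the blue rod back in its hole, let go of it, and handed in the job at 21.7 s. I never saw the plug itself in the trough.

- **Pushing the plug:** The rod met the plug partway down. Resistance was about 9 to 10 N at first, then faded to nothing as the plug came out.
- **Pressing home:** The rod stopped when its collar met the borer head. The wrist sensor read 13.5 to 14.2 N down for at least 0.7 s, so about 15 N bore on the borer once the rod's weight is added. That is somewhat above the 10 N asked and below the 25 N limit. There was also about 5 N of sideways force during the press.
- **Last pictures:** The rod stands upright in its hole with the gripper clear. The trough, stand, jar, dropper and bungs look where they were.

**Checks that failed or disagreed:**
- **Plug not seen:** The borer and the trough wall hide that spot from both cameras. The detector's only hit for the plug was one of the bungs. That it dropped rests on the force fading and the collar seating, which puts the rod tip below the cutting edge.
- **Return position:** On the way back, the picture put the rod tip about 3 mm off the hole. I corrected it and it went in with under 2 N of side force.
- **Look-alike rods:** The green and yellow rods toppled early on, before I had gripped anything. No contact force showed, so I don't think the arm touched them. Both ended up lying on the table, and I left them there.

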